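# Put a cemented shoe under pressure in the swing-arm sole press

## Robot

A 7-joint arm with a two-finger parallel gripper is mounted at the origin on the work surface. World frame = base frame: x ahead of the robot, y to its left, z up, the work surface at z = 0. Lengths are in m, angles in rad, forces in N, time in s.
With the tool pointing down it reaches from about 0.425 to 0.925 m from the base axis. Payload 6.8 kg.
Tool frame: the origin (TCP) lies on the mounting face of the last link; the fingertips stand 173 mm ahead of it and the grasp point (between the pads) lies 155 mm ahead of it; z points along the fingers, y is the line along which they close (so a half turn about z gives the same grasp; the last joint's range is limited). The gripper opens to 85 mm and grips with 20 to 120 N. Pads are 22 mm wide; open, the fingers measure 114 mm over their backs; the gripper's body (76 mm by 85 mm) begins 54 mm behind the grasp point. The pads swing forward as they close: fully open they stand 13 mm farther back than shut.
Start: joints at [-0.108, 0.477, 0.022, 1.555, -0.011, 1.109, -0.083], TCP at [0.675, 0, 0.405] pointing down, gripper open.
Joint ranges: [-2.96, 2.96], [-0.34, 2.1], [-1.41, 1.46], [0.24, 2.44], [-1.37, 4.51], [0.17, 1.92], [-2.96, 2.96]. Speed limits (rad/s): [2.39, 2.39, 3.14, 3.14, 3.14, 3.14, 3.14].

## Interface

Orientations are given as a rotation vector (axis times angle).
In Python, from bench import r gives the robot as it stands.
- The arm moves only by the tool arm_command, never from a script. Its argument "plan" is a list of rows, each an object of numbers: "claw": the closure, from 0 (fully open) to 1 (shut); "tx", "ty", "tz": the shift along the tool's x, y, z in m; "ax", "ay", "az": the turn, a rotation vector about the tool's x, y, z in degrees. A call has exactly 10 rows; each row shifts and turns the commanded pose from where the row before left it, along the tool's axes as they then stand; what a row does not reach is not made up. A row lasts 1/12 s, in which the tool goes at most 41.7 mm and 7.16 degrees, less where a joint would pass 70% of its speed; a pose out of reach is approached as far as the arm can. A call is refused whole if a number of a shift passes 0.0417 or a number of a turn 7.16, either way. A call with a gripper value outside its range is refused whole. The fingers move at their own pace and stop on an object; "squeeze" is the grip in N (left out, the last holds). Time passes only in rows, so rows that do not move let the fingers close, or fill a call up. It gives the time, the measured TCP pose, the force, the opening and the grip force at its end, in the units of the state.
- r.get_obs(): the state, without advancing time (a new reading comes with each control period).
- r.grab_frame(name): name is "scene" or "side" or "wrist"; returns the picture (480x640x3 uint8, red, green, blue); there is no depth.
- r.camera_model(name): a dict with "fx", "fy", "cx", "cy" (pixels), "position" and "orientation" of the camera in the world; the wrist camera has in their place "tool_from_camera" (4x4, takes a point from camera to tool coordinates, whose origin is the TCP and whose axes are the flange's). Camera axes: x right, y up, looking along -z (the intrinsics and any distortion apply to the point x, -y, -z); pixel columns grow to the right and rows downward; lengths in m; the calibration is good to about 2 mm. A picture is of the moment at which its call begins: read the wrist's pose just before it. camera_model takes no time and is no camera call.
- r.hand_in(): hands the job in; it is judged then, once.
Trained networks look in the newest picture that a camera, given by its name, has taken for a name from the list of things; names that differ only in an ending like _2 or _b are one class to them, and where a whole thing is asked for, a point or a joint stands for the part that bears it (a point fixed in the world has none). Each returns a list of dicts, best first, with "confidence" (0 to 1); they miss things now and then, are a little off and sometimes report something else, mostly with a low value. They report only what shows in the picture. A call takes as long as a camera call.
- r.boxes_of(target, camera): "location" ([x, y, z] in m, in the coordinates of the camera as it stood for that picture, good to about 4 mm: the middle of the surface that is visible of it).
- r.tip_of(target, camera): "location" ([x, y, z] in m, in the coordinates of the camera as it stood for that picture, good to about 4 mm: a listed point, or the origin of a listed thing).
The state is a dict: "clock": time; "joints": joint angles; "qvel": joint speeds; "tau": joint torques, N m; "tcp_pos": TCP position; "orientation": TCP orientation; "contact_force": force on the tool from outside, world axes, zero at the start; "moment": the same for the moment, N m; "grip_width": finger opening in m; "gripper_force": force on a finger pad.
Only numpy, scipy, OpenCV 4.12 (cv2) and the standard library are available. Lean on these libraries where they do the work, as an engineer would, in place of code of your own. Each camera call takes 0.05 s, during which the arm holds its last target. There are 200 camera calls.

## Task

A freshly cemented shoe stands on its last on the cushion of the sole press, and the press arm is swung aside. Push the arm round by its upright handle until it meets its stop over the shoe, then push the star wheel round clockwise until the pressure foot comes down on the last, and about a quarter turn more so that the shoe stays firmly pressed. Only push: do not pick anything up or shift the shoe, and leave the other things on the bench where they are.

Things in the scene. Friction and masses are not known exactly. Their poses are not given: they have to be found in the camera images.
- beam (a joint): angle of the press's swing arm about its upright column: 0 = against its stop, over the shoe; positive = swung aside, anticlockwise seen from above (the handle swings to the right of someone who faces the column from the handle's side); starts between 0.4 and 0.75, range 0 to 1.1. To close it the handle is pushed clockwise round the column. It stays where it is left (stiff: about 7 N at the handle)
- pivot (a point): point on the axis of the press's column (which is fixed and upright), at about the height of the swing handle; the column top is at height 267 mm. Its x axis is the press's own x: the spindle stands at -165 mm along it, and the handle at -295 mm, when the arm is at its stop. The arm is a grey cast beam 46 mm wide, its top 245 mm above the bench, with a nose 26 mm wide running out to the handle
- swing_handle (a point): middle of the swing handle: an upright black grip, 23 mm diameter, from 250 to 312 mm above the bench (this point is at 281 mm), at the free end of the arm, 295 mm from the column's axis and 130 mm beyond the spindle
- wheel (a joint): turn of the star wheel on top of the arm, in rad: grows clockwise seen from above and then lowers the pressure foot by 3.82 mm per rad (24 mm per turn); 0 = fully raised, range 0 to 9.6; starts between 2 and 5. It stays where it is left. Turning it takes about 0.3 N m, rising by 0.18 N m per rad once the foot is on the last (the foot is sprung, 12 N per mm); turned more than about 2 rad past first touch, it springs back to about there when let go
- wheel_hub (a point): centre of the star wheel, on the spindle's axis, at mid-thickness of its arms; z up, x along one of its arms. Four level round steel arms at 90 degrees, 13 mm thick, from the hub (46 mm diameter, 32 mm high) out to black ball knobs (27 mm diameter, centred 76 mm from the axis). The wheel sinks as it is turned clockwise, 3.82 mm per rad; wheel centre at 305 mm above the bench when fully raised. The swing handle stands upright 130 mm from the wheel's axis
- foot_face (a point): centre of the underside of the pressure foot (rubber-faced disc, 53 mm diameter) below the arm, on the spindle's axis; it is let down by the star wheel and, once it stands on the last, springs back into its holder by at most 14 mm
- last_top (a point): centre of the flat top of the last (pale block standing out of the shoe, flat top 86 x 39 mm), 115 mm above the shoe's sole; x towards the toe. This is where the pressure foot has to bear. The shoe (dark brown, 280 mm long) stands loose on the press's rubber cushion, whose top is 30 mm above the bench; with the arm at its stop the foot is over this point to within 7 mm
- mate_shoe: the other shoe of the pair, on its last, lying loose on the bench (280 x 92 mm, 115 mm high); origin under the middle of the last's cone, x towards the toe. Leave alone
- hammer: loose shoemaker's hammer with a wooden handle, 250 mm long, 26 mm thick, lying on the bench in front of the press; origin under its middle, x along the handle towards the head. Leave alone
- pincers: loose lasting pincers, about 190 x 80 mm, 20 mm thick, lying on the bench; origin under the rivet, x towards the jaws. Leave alone
- cement_tin: loose closed round tin, 84 mm diameter, 115 mm high; origin under its centre. Leave alone
- glue_brush: loose flat brush with a dark wooden handle, 180 mm long, 20 mm thick, lying on the bench; origin under its middle, x towards the bristles. Leave alone
- tack_cup: loose small steel cup, 60 mm across, 35 mm high, standing on the press's base plate beside the column; origin under its centre. Leave alone
- sanding_block: loose cork block, 100 x 55 x 32 mm, on the bench; origin under its centre. Leave alone
- shoe: the shoe in the press; origin at the middle of its sole's underside below the last's flat top, z up, x towards the toe
- foot: the pressure foot; origin at the centre of its rubber underside

How it is judged:
By the outcome, as a careful person would: the job done as asked, in the order asked, and still so for the second after the job is handed in, with the robot touching nothing.
It also fails if it takes over 69 s, if anything falls off the work surface, if the arm or the gripper's body presses on something with over 40 N, if the wrist force passes 120 N, or if a joint passes its speed limit or range.

## Working session

There is one attempt and no reset: what is moved stays moved. The work goes in short steps, Python scripts to look and compute and a tool call to move; the robot and the scene stay as the last step left them, time stands still between calls to the robot, and variables do not carry over. Pictures are saved under pics/ and viewed, at most 10 in all, crops included, and the job is handed in when it is done.

Besides the shell and the picture viewer there is one more tool, called after "Request:" by a JSON object that holds its "fn" and its "kwargs", one argument or row to a line. arm_command: Moves the arm, as the interface text tells. Its arguments: {"type":"object","properties":{"plan":{"type":"array","items":{"type":"object","properties":{"claw":{"type":"number"},"tx":{"type":"number"},"ty":{"type":"number"},"tz":{"type":"number"},"ax":{"type":"number"},"ay":{"type":"number"},"az":{"type":"number"}}}},"squeeze":{"type":"number"}},"required":["plan"]}

```bash
ls; mkdir -p pics
cat > h.py <<'E'
import numpy as np, cv2
from scipy.spatial.transform import Rotation as R
from bench import r
def cam(name):
    m=r.camera_model(name)
    if 'tool_from_camera' in m:
        o=r.get_obs(); T=np.eye(4); T[:3,:3]=R.from_rotvec(o['orientation']).as_matrix(); T[:3,3]=o['tcp_pos']
        return T@np.array(m['tool_from_camera'])
    T=np.eye(4); q=np.array(m['orientation']); 
    T[:3,:3]=R.from_rotvec(q).as_matrix() if q.size==3 else (q if q.shape==(3,3) else R.from_quat(q).as_matrix())
    T[:3,3]=m['position']; return T
def look(name,f=None):
    T=cam(name); im=r.grab_frame(name)
    if f: cv2.imwrite('pics/'+f,im[:,:,::-1])
    return T
def find(t,name,T,fn='tip_of',n=2):
    for d in getattr(r,fn)(t,name)[:n]:
        p=T[:3,:3]@np.array(d['location'])+T[:3,3]
        print(name,t,fn,round(d['confidence'],2),p.round(3), {k:v for k,v in d.items() if k not in('location','confidence')})
E
python3 - <<'E'
from h import *
print(r.get_obs())
for c in ('scene','side'):
    print(c,r.camera_model(c))
    T=look(c,c+'0.png')
    for t in ('pivot','swing_handle','wheel_hub','foot_face','last_top'): find(t,c,T)
E
```

```text
pics
{'clock': 0.0, 'joints': array([-0.10814999,  0.47777693,  0.0223256 ,  1.55644773, -0.01148686,
        1.1092778 , -0.08307216]), 'qvel': array([ 0.00043092, -0.00098303, -0.00044531, -0.00041517,  0.00118673,
        0.00169095,  0.00035015]), 'tau': array([-5.45967814e-04, -5.96443820e+01,  1.60769675e+00, -2.81194621e+01,
        1.24063640e-02,  9.39900521e-03,  2.20753498e-05]), 'tcp_pos': array([6.74725536e-01, 4.83433768e-05, 4.03742270e-01]), 'orientation': array([-2.22049025e+00, -2.22075203e+00,  2.12440974e-03]), 'contact_force': array([ 0.29919795, -0.01018714,  0.03783424]), 'moment': array([ 0.02497006, -0.03348382,  0.02705638]), 'gripper_force': 0.0, 'grip_width': 0.08565965185163686}
scene {'fx': 488.0529003191786, 'fy': 488.0529003191786, 'cx': 310.6791395575795, 'cy': 233.99344558542904, 'position': array([1.07841841, 0.19347582, 1.11744968]), 'orientation': array([0.37466078, 0.52745081, 1.81052437])}
scene pivot tip_of 0.64 [ 0.738 -0.081  0.272] {}
scene swing_handle tip_of 0.77 [ 0.464 -0.202  0.287] {}
scene swing_handle tip_of 0.42 [ 0.328  0.324 -0.00
[... 175 characters left out ...]
ast_top tip_of 0.71 [ 0.569 -0.056  0.141] {}
scene last_top tip_of 0.48 [ 0.654 -0.446 -0.003] {}
side {'fx': 451.8975681401752, 'fy': 451.8975681401752, 'cx': 319.5896685154709, 'cy': 233.18372111806696, 'position': array([ 0.43735002, -0.63664935,  1.018773  ]), 'orientation': array([ 0.66206927, -0.06234392, -0.13505731])}
side pivot tip_of 0.69 [ 0.737 -0.081  0.275] {}
side swing_handle tip_of 0.73 [ 0.568 -0.052  0.141] {}
side swing_handle tip_of 0.42 [ 0.585 -0.146  0.298] {}
side wheel_hub tip_of 0.92 [ 0.587 -0.147  0.298] {}
side foot_face tip_of 0.41 [ 0.586 -0.148  0.162] {}
side foot_face tip_of 0.28 [ 0.336 -0.331  0.   ] {}
side last_top tip_of 0.72 [ 0.569 -0.052  0.143] {}
```

View pics/scene0.png

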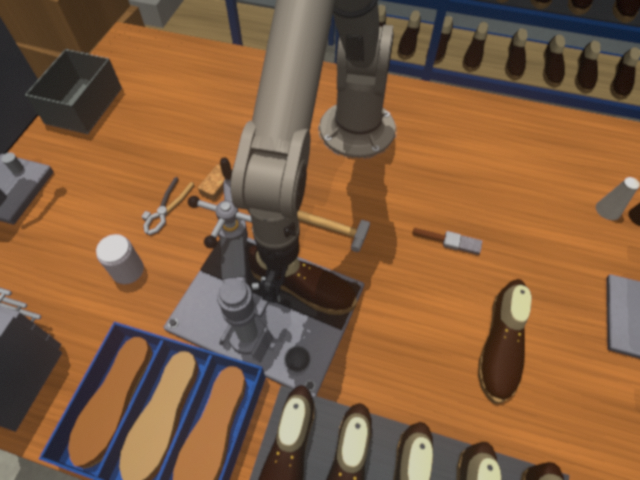

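View pics/side0.png

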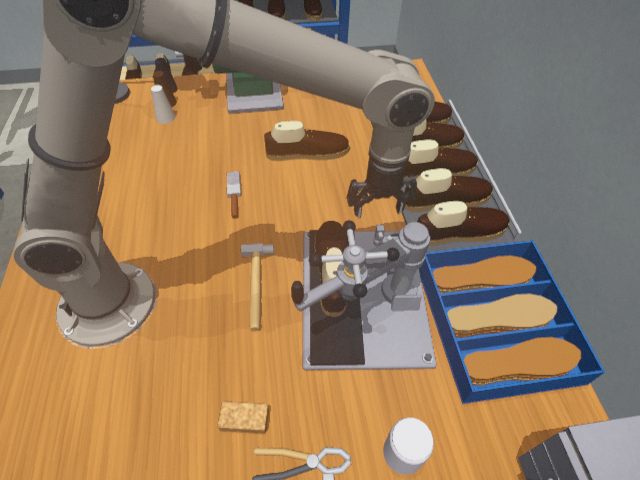

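The views agree. The column is at about (0.738, -0.081) and the hub at (0.589, -0.149). The black handle is at about (0.466, -0.203), at pixel (297, 292) in the side view. The last is at (0.569, -0.054), so the arm has to swing about 0.59 rad. I'll go up and over to the right of the handle with the fingers shut.

Request:
{"fn": "arm_command", "kwargs": {
  "plan": [
    {"claw": 1,"tz": -0.035},
    {"claw": 1,"tz": -0.035},
    {"claw": 1,"tz": -0.035},
    {"claw": 1,"ty": -0.025,"tx": -0.03},
    {"claw": 1,"ty": -0.025,"tx": -0.03},
    {"claw": 1,"ty": -0.025,"tx": -0.03},
    {"claw": 1,"ty": -0.025,"tx": -0.03},
    {"claw": 1,"ty": -0.025,"tx": -0.03},
    {"claw": 1,"ty": -0.025,"tx": -0.03},
    {"claw": 1,"ty": -0.025,"tx": -0.03}
  ],
  "squeeze": 30
}}

```text
invalid input at $.plan[0]: expected keys claw, tx, ty, tz, ax, ay, az
```

Request:
{"fn": "arm_command", "kwargs": {
  "plan": [
    {"claw": 1,"tx": 0,"ty": 0,"tz": -0.035,"ax": 0,"ay": 0,"az": 0},
    {"claw": 1,"tx": 0,"ty": 0,"tz": -0.035,"ax": 0,"ay": 0,"az": 0},
    {"claw": 1,"tx": 0,"ty": 0,"tz": -0.035,"ax": 0,"ay": 0,"az": 0},
    {"claw": 1,"tx": -0.03,"ty": -0.025,"tz": 0,"ax": 0,"ay": 0,"az": 0},
    {"claw": 1,"tx": -0.03,"ty": -0.025,"tz": 0,"ax": 0,"ay": 0,"az": 0},
    {"claw": 1,"tx": -0.03,"ty": -0.025,"tz": 0,"ax": 0,"ay": 0,"az": 0},
    {"claw": 1,"tx": -0.03,"ty": -0.025,"tz": 0,"ax": 0,"ay": 0,"az": 0},
    {"claw": 1,"tx": -0.03,"ty": -0.025,"tz": 0,"ax": 0,"ay": 0,"az": 0},
    {"claw": 1,"tx": -0.03,"ty": -0.025,"tz": 0,"ax": 0,"ay": 0,"az": 0},
    {"claw": 1,"tx": -0.03,"ty": -0.025,"tz": 0,"ax": 0,"ay": 0,"az": 0}
  ],
  "squeeze": 30
}}

```text
clock: 1.43
tcp_pos: [0.4984, -0.2112, 0.51]
orientation: [2.221, 2.221, 0.001]
contact_force: [0.9, -0.8, -0.3]
grip_width: 0.0004
gripper_force: 0.0
```

Request:
{"fn": "arm_command", "kwargs": {
  "plan": [
    {"claw": 1,"tx": -0.025,"ty": -0.017,"tz": 0,"ax": 0,"ay": 0,"az": 0},
    {"claw": 1,"tx": -0.025,"ty": -0.017,"tz": 0,"ax": 0,"ay": 0,"az": 0},
    {"claw": 1,"tx": 0,"ty": 0,"tz": 0,"ax": 0,"ay": 0,"az": 0},
    {"claw": 1,"tx": 0,"ty": 0,"tz": 0,"ax": 0,"ay": 0,"az": 0},
    {"claw": 1,"tx": 0,"ty": 0,"tz": 0,"ax": 0,"ay": 0,"az": 0},
    {"claw": 1,"tx": 0,"ty": 0,"tz": 0,"ax": 0,"ay": 0,"az": 0},
    {"claw": 1,"tx": 0,"ty": 0,"tz": 0,"ax": 0,"ay": 0,"az": 0},
    {"claw": 1,"tx": 0,"ty": 0,"tz": 0,"ax": 0,"ay": 0,"az": 0},
    {"claw": 1,"tx": 0,"ty": 0,"tz": 0,"ax": 0,"ay": 0,"az": 0},
    {"claw": 1,"tx": 0,"ty": 0,"tz": 0,"ax": 0,"ay": 0,"az": 0}
  ]
}}

```text
clock: 2.27
tcp_pos: [0.4663, -0.2596, 0.5096]
orientation: [-2.22, -2.222, 0.0]
contact_force: [0.3, -0.4, 0.2]
grip_width: 0.0001
gripper_force: 0.0
```

Run:
```python
from h import *
for c in ('wrist','scene','side'):
    T=look(c,c+'1.png')
    for t in ('swing_handle','wheel_hub','pivot'): find(t,c,T,n=1)
```

```text
wrist swing_handle tip_of 0.87 [ 0.464 -0.2    0.283] {}
wrist wheel_hub tip_of 0.74 [ 0.585 -0.149  0.3  ] {}
wrist pivot tip_of 0.7 [ 0.654 -0.446 -0.001] {}
scene swing_handle tip_of 0.59 [ 0.467 -0.202  0.281] {}
scene wheel_hub tip_of 0.75 [ 0.591 -0.147  0.298] {}
scene pivot tip_of 0.77 [ 0.736 -0.08   0.27 ] {}
side swing_handle tip_of 0.64 [0.332 0.325 0.004] {}
side wheel_hub tip_of 0.89 [ 0.584 -0.146  0.297] {}
side pivot tip_of 0.62 [ 0.735 -0.077  0.277] {}
```

View pics/wrist1.png

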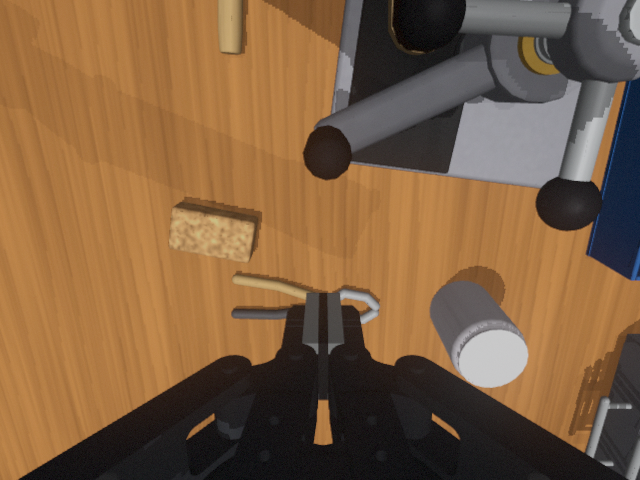

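The handle is at (327, 150), straight ahead of the shut fingers in +y. Now I'll go down and push.

Request:
{"fn": "arm_command", "kwargs": {
  "plan": [
    {"claw": 1,"tx": 0,"ty": 0,"tz": 0.025,"ax": 0,"ay": 0,"az": 0},
    {"claw": 1,"tx": 0,"ty": 0,"tz": 0.025,"ax": 0,"ay": 0,"az": 0},
    {"claw": 1,"tx": 0,"ty": 0,"tz": 0.025,"ax": 0,"ay": 0,"az": 0},
    {"claw": 1,"tx": 0.012,"ty": 0,"tz": 0,"ax": 0,"ay": 0,"az": 0},
    {"claw": 1,"tx": 0.012,"ty": 0,"tz": 0,"ax": 0,"ay": 0,"az": 0},
    {"claw": 1,"tx": 0.012,"ty": -0.003,"tz": 0,"ax": 0,"ay": 0,"az": 0},
    {"claw": 1,"tx": 0.012,"ty": -0.004,"tz": 0,"ax": 0,"ay": 0,"az": 0},
    {"claw": 1,"tx": 0.012,"ty": -0.004,"tz": 0,"ax": 0,"ay": 0,"az": 0},
    {"claw": 1,"tx": 0.012,"ty": -0.003,"tz": 0,"ax": 0,"ay": 0,"az": 0},
    {"claw": 1,"tx": 0.012,"ty": -0.003,"tz": 0,"ax": 0,"ay": 0,"az": 0}
  ]
}}

```text
clock: 3.7
tcp_pos: [0.4489, -0.1765, 0.4371]
orientation: [2.219, 2.216, 0.001]
contact_force: [1.7, -7.0, -1.0]
grip_width: -0.0005
gripper_force: 0.0
```

Request:
{"fn": "arm_command", "kwargs": {
  "plan": [
    {"claw": 1,"tx": 0.012,"ty": -0.002,"tz": 0,"ax": 0,"ay": 0,"az": 0},
    {"claw": 1,"tx": 0.012,"ty": -0.002,"tz": 0,"ax": 0,"ay": 0,"az": 0},
    {"claw": 1,"tx": 0.012,"ty": -0.001,"tz": 0,"ax": 0,"ay": 0,"az": 0},
    {"claw": 1,"tx": 0.012,"ty": 0,"tz": 0,"ax": 0,"ay": 0,"az": 0},
    {"claw": 1,"tx": 0.01,"ty": 0,"tz": 0,"ax": 0,"ay": 0,"az": 0},
    {"claw": 1,"tx": 0.01,"ty": 0,"tz": 0,"ax": 0,"ay": 0,"az": 0},
    {"claw": 1,"tx": 0.01,"ty": 0,"tz": 0,"ax": 0,"ay": 0,"az": 0},
    {"claw": 1,"tx": 0.01,"ty": 0,"tz": 0,"ax": 0,"ay": 0,"az": 0},
    {"claw": 1,"tx": 0.006,"ty": 0,"tz": 0,"ax": 0,"ay": 0,"az": 0},
    {"claw": 1,"tx": 0,"ty": 0,"tz": 0,"ax": 0,"ay": 0,"az": 0}
  ]
}}

```text
clock: 4.53
tcp_pos: [0.4435, -0.0808, 0.4364]
orientation: [2.218, 2.222, 0.001]
contact_force: [-1.5, -1.8, 0.9]
grip_width: -0.0002
gripper_force: 0.0
```

Request:
{"fn": "arm_command", "kwargs": {
  "plan": [
    {"claw": 1,"tx": 0.003,"ty": 0,"tz": 0,"ax": 0,"ay": 0,"az": 0},
    {"claw": 1,"tx": 0.003,"ty": 0,"tz": 0,"ax": 0,"ay": 0,"az": 0},
    {"claw": 1,"tx": 0.003,"ty": 0,"tz": 0,"ax": 0,"ay": 0,"az": 0},
    {"claw": 1,"tx": 0.002,"ty": 0,"tz": 0,"ax": 0,"ay": 0,"az": 0},
    {"claw": 1,"tx": 0.002,"ty": 0,"tz": 0,"ax": 0,"ay": 0,"az": 0},
    {"claw": 1,"tx": 0.002,"ty": 0,"tz": 0,"ax": 0,"ay": 0,"az": 0},
    {"claw": 1,"tx": 0.002,"ty": 0,"tz": 0,"ax": 0,"ay": 0,"az": 0},
    {"claw": 1,"tx": 0.002,"ty": 0,"tz": 0,"ax": 0,"ay": 0,"az": 0},
    {"claw": 1,"tx": 0.001,"ty": 0,"tz": 0,"ax": 0,"ay": 0,"az": 0},
    {"claw": 1,"tx": 0.001,"ty": 0,"tz": 0,"ax": 0,"ay": 0,"az": 0}
  ]
}}

```text
clock: 5.37
tcp_pos: [0.4441, -0.0633, 0.4363]
orientation: [2.22, 2.215, -0.001]
contact_force: [0.9, -14.2, 0.3]
grip_width: -0.0003
gripper_force: 0.0
```

Request:
{"fn": "arm_command", "kwargs": {
  "plan": [
    {"claw": 1,"tx": 0.001,"ty": 0,"tz": 0,"ax": 0,"ay": 0,"az": 0},
    {"claw": 1,"tx": 0.001,"ty": 0,"tz": 0,"ax": 0,"ay": 0,"az": 0},
    {"claw": 1,"tx": 0.001,"ty": 0,"tz": 0,"ax": 0,"ay": 0,"az": 0},
    {"claw": 1,"tx": 0,"ty": 0,"tz": 0,"ax": 0,"ay": 0,"az": 0},
    {"claw": 1,"tx": 0,"ty": 0,"tz": 0,"ax": 0,"ay": 0,"az": 0},
    {"claw": 1,"tx": 0,"ty": 0,"tz": 0,"ax": 0,"ay": 0,"az": 0},
    {"claw": 1,"tx": 0,"ty": 0,"tz": 0,"ax": 0,"ay": 0,"az": 0},
    {"claw": 1,"tx": 0,"ty": 0,"tz": 0,"ax": 0,"ay": 0,"az": 0},
    {"claw": 1,"tx": 0,"ty": 0,"tz": 0,"ax": 0,"ay": 0,"az": 0},
    {"claw": 1,"tx": 0,"ty": 0,"tz": 0,"ax": 0,"ay": 0,"az": 0}
  ]
}}

```text
clock: 6.2
tcp_pos: [0.444, -0.0628, 0.4363]
orientation: [2.222, 2.21, -0.004]
contact_force: [1.1, -21.8, -0.9]
grip_width: 0.0003
gripper_force: 0.0
```

Run:
```python
from h import *
print(r.get_obs()['contact_force'])
for c in ('wrist','scene','side'):
    T=look(c,c+'2.png')
    for t in ('swing_handle','wheel_hub','pivot','foot_face','last_top'): find(t,c,T,n=1)
```

```text
[  1.11048398 -21.75088421  -0.87397744]
wrist swing_handle tip_of 0.64 [ 0.445 -0.044  0.279] {}
wrist last_top tip_of 0.75 [ 0.57  -0.055  0.143] {}
scene swing_handle tip_of 0.8 [ 0.445 -0.042  0.279] {}
scene wheel_hub tip_of 0.68 [ 0.579 -0.063  0.297] {}
scene pivot tip_of 0.74 [ 0.736 -0.079  0.272] {}
scene foot_face tip_of 0.53 [ 0.578 -0.06   0.16 ] {}
scene last_top tip_of 0.69 [ 0.568 -0.053  0.139] {}
side swing_handle tip_of 0.82 [ 0.445 -0.041  0.282] {}
side pivot tip_of 0.65 [ 0.739 -0.08   0.275] {}
side foot_face tip_of 0.48 [ 0.574 -0.058  0.165] {}
side last_top tip_of 0.92 [ 0.572 -0.052  0.143] {}
```

View pics/side2.png

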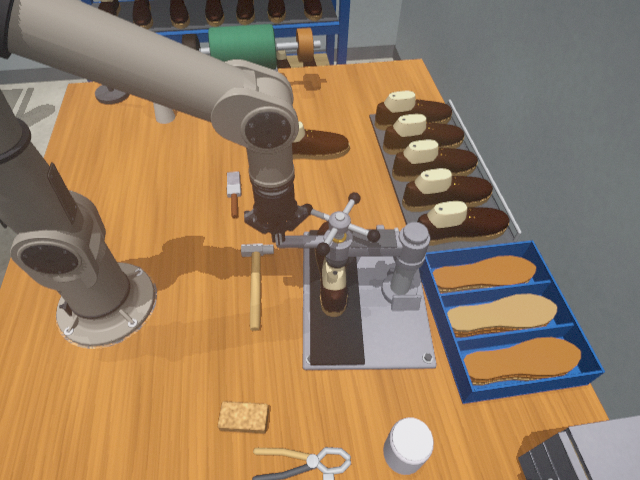

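The arm rests against its stop: 22 N gives no further motion, and the handle is at (0.445, -0.041). The side view shows the hub at (340, 220), with knobs at about (355, 198), (374, 236), (325, 250) and (307, 212). Next I'll back off, rise and work out the wheel's arm angles.

Request:
{"fn": "arm_command", "kwargs": {
  "plan": [
    {"claw": 1,"tx": -0.01,"ty": 0,"tz": 0,"ax": 0,"ay": 0,"az": 0},
    {"claw": 1,"tx": -0.01,"ty": 0,"tz": 0,"ax": 0,"ay": 0,"az": 0},
    {"claw": 1,"tx": 0,"ty": 0,"tz": -0.03,"ax": 0,"ay": 0,"az": 0},
    {"claw": 1,"tx": 0,"ty": 0,"tz": -0.03,"ax": 0,"ay": 0,"az": 0},
    {"claw": 1,"tx": 0,"ty": 0,"tz": -0.03,"ax": 0,"ay": 0,"az": 0},
    {"claw": 1,"tx": -0.015,"ty": 0.01,"tz": 0,"ax": 0,"ay": 0,"az": 0},
    {"claw": 1,"tx": -0.015,"ty": 0.01,"tz": 0,"ax": 0,"ay": 0,"az": 0},
    {"claw": 1,"tx": -0.015,"ty": 0.01,"tz": 0,"ax": 0,"ay": 0,"az": 0},
    {"claw": 1,"tx": 0,"ty": 0,"tz": 0,"ax": 0,"ay": 0,"az": 0},
    {"claw": 1,"tx": 0,"ty": 0,"tz": 0,"ax": 0,"ay": 0,"az": 0}
  ]
}}

```text
clock: 7.93
tcp_pos: [0.4742, -0.1231, 0.5251]
orientation: [2.222, 2.221, 0.002]
contact_force: [0.2, 0.2, 0.0]
grip_width: -0.0002
gripper_force: 0.0
```

```bash
cat >> h.py <<'E'
def pix(name,T,uv,z):
    m=r.camera_model(name); d=T[:3,:3]@np.array([(uv[0]-m['cx'])/m['fx'],-(uv[1]-m['cy'])/m['fy'],-1]); s=(z-T[2,3])/d[2]
    return T[:3,3]+s*d
E
python3 - <<'E'
from h import *
T=cam('side')
for uv in [(340,220),(355,198),(374,236),(325,250),(307,212)]:
    p=pix('side',T,uv,0.298); d=p[:2]-[0.5735,-0.058]; print(p.round(3),np.hypot(*d).round(3),np.degrees(np.arctan2(d[1],d[0])).round(0))
T=look('wrist','wrist3.png'); find('wheel_hub','wrist',T); find('swing_handle','wrist',T)
for d in r.boxes_of('wheel','wrist')[:1]: print(d)
T=look('side'); find('swing_handle','side',T); find('wheel_hub','side',T)
T=look('scene'); find('wheel_hub','scene',T)
E
```

```text
[ 0.577 -0.051  0.298] 0.008 67.0
[0.619 0.006 0.298] 0.078 54.0
[ 0.637 -0.101  0.298] 0.077 -34.0
[ 0.534 -0.123  0.298] 0.076 -121.0
[ 0.511 -0.02   0.298] 0.073 149.0
wrist wheel_hub tip_of 0.7 [ 0.573 -0.057  0.296] {}
wrist swing_handle tip_of 0.68 [ 0.444 -0.045  0.278] {}
{'location': [0.0861, 0.0499, -0.1874], 'confidence': 0.59}
side swing_handle tip_of 0.88 [ 0.446 -0.044  0.281] {}
side wheel_hub tip_of 0.97 [ 0.573 -0.059  0.297] {}
scene wheel_hub tip_of 0.79 [ 0.578 -0.057  0.297] {}
```

View pics/wrist3.png

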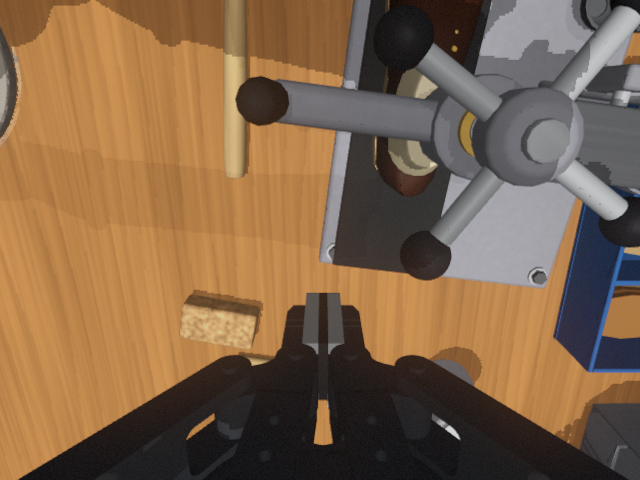

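The wheel arms lie at about 57°, -33°, -123° and 147°, about a hub at (0.574, -0.058). I'll enter the gap at -80° on a 50 mm radius and circle clockwise.

Request:
{"fn": "arm_command", "kwargs": {
  "plan": [
    {"claw": 1,"tx": 0.004,"ty": 0.027,"tz": 0,"ax": 0,"ay": 0,"az": 0},
    {"claw": 1,"tx": 0.004,"ty": 0.027,"tz": 0,"ax": 0,"ay": 0,"az": 0},
    {"claw": 1,"tx": 0.004,"ty": 0.027,"tz": 0,"ax": 0,"ay": 0,"az": 0},
    {"claw": 1,"tx": 0.004,"ty": 0.027,"tz": 0,"ax": 0,"ay": 0,"az": 0},
    {"claw": 1,"tx": 0,"ty": 0,"tz": 0,"ax": 0,"ay": 0,"az": 0},
    {"claw": 1,"tx": 0,"ty": 0,"tz": 0.015,"ax": 0,"ay": 0,"az": 0},
    {"claw": 1,"tx": 0,"ty": 0,"tz": 0.015,"ax": 0,"ay": 0,"az": 0},
    {"claw": 1,"tx": 0,"ty": 0,"tz": 0.015,"ax": 0,"ay": 0,"az": 0},
    {"claw": 1,"tx": 0,"ty": 0,"tz": 0.016,"ax": 0,"ay": 0,"az": 0},
    {"claw": 1,"tx": 0,"ty": 0,"tz": 0.016,"ax": 0,"ay": 0,"az": 0}
  ]
}}

```text
clock: 9.22
tcp_pos: [0.5816, -0.107, 0.4471]
orientation: [2.221, 2.221, 0.0]
contact_force: [1.0, -0.6, -0.4]
grip_width: 0.0003
gripper_force: 0.0
```

Run:
```python
from h import *
print(r.get_obs()['tcp_pos'],r.get_obs()['contact_force'])
a=np.radians(-80-6*np.arange(0,61)); p=np.c_[np.sin(a),np.cos(a)]*50
d=np.diff(p.round(1),axis=0).round(1)
for k in range(6): print(-80-60*k, [tuple(map(float,x)) for x in d[10*k:10*k+10]])
```

```text
[ 0.58156322 -0.10703005  0.4470854 ] [ 1.00271822 -0.56630648 -0.39908298]
-80 [(-0.7, -5.2), (-0.1, -5.2), (0.5, -5.3), (1.0, -5.1), (1.5, -5.0), (2.1, -4.8), (2.5, -4.6), (3.0, -4.3), (3.4, -3.9), (3.9, -3.6)]
-140 [(4.1, -3.2), (4.5, -2.6), (4.8, -2.3), (4.9, -1.7), (5.1, -1.1), (5.2, -0.7), (5.2, -0.1), (5.3, 0.5), (5.1, 1.0), (5.0, 1.5)]
-200 [(4.8, 2.1), (4.6, 2.5), (4.3, 3.0), (3.9, 3.4), (3.6, 3.9), (3.2, 4.1), (2.6, 4.5), (2.3, 4.8), (1.7, 4.9), (1.1, 5.1)]
-260 [(0.7, 5.2), (0.1, 5.2), (-0.5, 5.3), (-1.0, 5.1), (-1.5, 5.0), (-2.1, 4.8), (-2.5, 4.6), (-3.0, 4.3), (-3.4, 3.9), (-3.9, 3.6)]
-320 [(-4.1, 3.2), (-4.5, 2.6), (-4.8, 2.3), (-4.9, 1.7), (-5.1, 1.1), (-5.2, 0.7), (-5.2, 0.1), (-5.3, -0.5), (-5.1, -1.0), (-5.0, -1.5)]
-380 [(-4.8, -2.1), (-4.6, -2.5), (-4.3, -3.0), (-3.9, -3.4), (-3.6, -3.9), (-3.2, -4.1), (-2.6, -4.5), (-2.3, -4.8), (-1.7, -4.9), (-1.1, -5.1)]
```

Request:
{"fn": "arm_command", "kwargs": {
  "plan": [
    {"claw": 1,"tx": -0.0007,"ty": -0.0052,"tz": 0.0,"ax": 0,"ay": 0,"az": 0},
    {"claw": 1,"tx": -0.0001,"ty": -0.0052,"tz": 0.0,"ax": 0,"ay": 0,"az": 0},
    {"claw": 1,"tx": 0.0005,"ty": -0.0053,"tz": 0.0,"ax": 0,"ay": 0,"az": 0},
    {"claw": 1,"tx": 0.001,"ty": -0.0051,"tz": 0.0,"ax": 0,"ay": 0,"az": 0},
    {"claw": 1,"tx": 0.0015,"ty": -0.005,"tz": 0.0003,"ax": 0,"ay": 0,"az": 0},
    {"claw": 1,"tx": 0.0021,"ty": -0.0048,"tz": 0.0003,"ax": 0,"ay": 0,"az": 0},
    {"claw": 1,"tx": 0.0025,"ty": -0.0046,"tz": 0.0003,"ax": 0,"ay": 0,"az": 0},
    {"claw": 1,"tx": 0.003,"ty": -0.0043,"tz": 0.0003,"ax": 0,"ay": 0,"az": 0},
    {"claw": 1,"tx": 0.0034,"ty": -0.0039,"tz": 0.0003,"ax": 0,"ay": 0,"az": 0},
    {"claw": 1,"tx": 0.0039,"ty": -0.0036,"tz": 0.0003,"ax": 0,"ay": 0,"az": 0}
  ]
}}

```text
clock: 10.05
tcp_pos: [0.5355, -0.0908, 0.4479]
orientation: [2.219, 2.216, 0.005]
contact_force: [6.2, -3.3, -1.3]
grip_width: 0.0003
gripper_force: 2.7
```

Contact with the wheel arm is about 7 N, which matches free turning. I'll carry on round.

Request:
{"fn": "arm_command", "kwargs": {
  "plan": [
    {"claw": 1,"tx": 0.0041,"ty": -0.0032,"tz": 0.0003,"ax": 0,"ay": 0,"az": 0},
    {"claw": 1,"tx": 0.0045,"ty": -0.0026,"tz": 0.0003,"ax": 0,"ay": 0,"az": 0},
    {"claw": 1,"tx": 0.0048,"ty": -0.0023,"tz": 0.0003,"ax": 0,"ay": 0,"az": 0},
    {"claw": 1,"tx": 0.0049,"ty": -0.0017,"tz": 0.0003,"ax": 0,"ay": 0,"az": 0},
    {"claw": 1,"tx": 0.0051,"ty": -0.0011,"tz": 0.0003,"ax": 0,"ay": 0,"az": 0},
    {"claw": 1,"tx": 0.0052,"ty": -0.0007,"tz": 0.0003,"ax": 0,"ay": 0,"az": 0},
    {"claw": 1,"tx": 0.0052,"ty": -0.0001,"tz": 0.0003,"ax": 0,"ay": 0,"az": 0},
    {"claw": 1,"tx": 0.0053,"ty": 0.0005,"tz": 0.0003,"ax": 0,"ay": 0,"az": 0},
    {"claw": 1,"tx": 0.0051,"ty": 0.001,"tz": 0.0003,"ax": 0,"ay": 0,"az": 0},
    {"claw": 1,"tx": 0.005,"ty": 0.0015,"tz": 0.0003,"ax": 0,"ay": 0,"az": 0}
  ]
}}

```text
clock: 10.88
tcp_pos: [0.5259, -0.0431, 0.4444]
orientation: [2.222, 2.215, -0.001]
contact_force: [-0.0, -8.6, 0.2]
grip_width: 0.0001
gripper_force: 3.1
```

Request:
{"fn": "arm_command", "kwargs": {
  "plan": [
    {"claw": 1,"tx": 0.0048,"ty": 0.0021,"tz": 0.0003,"ax": 0,"ay": 0,"az": 0},
    {"claw": 1,"tx": 0.0046,"ty": 0.0025,"tz": 0.0003,"ax": 0,"ay": 0,"az": 0},
    {"claw": 1,"tx": 0.0043,"ty": 0.003,"tz": 0.0003,"ax": 0,"ay": 0,"az": 0},
    {"claw": 1,"tx": 0.0039,"ty": 0.0034,"tz": 0.0003,"ax": 0,"ay": 0,"az": 0},
    {"claw": 1,"tx": 0.0036,"ty": 0.0039,"tz": 0.0003,"ax": 0,"ay": 0,"az": 0},
    {"claw": 1,"tx": 0.0032,"ty": 0.0041,"tz": 0.0003,"ax": 0,"ay": 0,"az": 0},
    {"claw": 1,"tx": 0.0026,"ty": 0.0045,"tz": 0.0003,"ax": 0,"ay": 0,"az": 0},
    {"claw": 1,"tx": 0.0023,"ty": 0.0048,"tz": 0.0003,"ax": 0,"ay": 0,"az": 0},
    {"claw": 1,"tx": 0.0017,"ty": 0.0049,"tz": 0.0003,"ax": 0,"ay": 0,"az": 0},
    {"claw": 1,"tx": 0.0011,"ty": 0.0051,"tz": 0.0003,"ax": 0,"ay": 0,"az": 0}
  ]
}}

```text
clock: 11.72
tcp_pos: [0.5629, -0.0098, 0.4401]
orientation: [-2.222, -2.218, 0.007]
contact_force: [-6.8, -4.7, -0.5]
grip_width: -0.0001
gripper_force: 3.0
```

Run:
```python
from h import *
o=r.get_obs(); print(o['contact_force'],o['moment'])
for c in ('scene','side','wrist'):
    T=look(c,c+'4.png')
    for t in ('swing_handle','wheel_hub','foot_face','last_top'): find(t,c,T,n=1)
```

```text
[-6.75560121 -4.70079412 -0.50868292] [-0.61794211  1.33497523 -0.05097314]
scene wheel_hub tip_of 0.86 [ 0.577 -0.06   0.289] {}
scene foot_face tip_of 0.49 [ 0.576 -0.058  0.153] {}
scene last_top tip_of 0.88 [ 0.571 -0.055  0.146] {}
side swing_handle tip_of 0.76 [ 0.444 -0.04   0.283] {}
side wheel_hub tip_of 0.98 [ 0.571 -0.056  0.284] {}
side foot_face tip_of 0.59 [ 0.574 -0.058  0.154] {}
side last_top tip_of 0.73 [ 0.575 -0.057  0.153] {}
wrist swing_handle tip_of 0.61 [ 0.445 -0.043  0.282] {}
wrist foot_face tip_of 0.96 [ 0.577 -0.055  0.152] {}
```

View pics/side4.png

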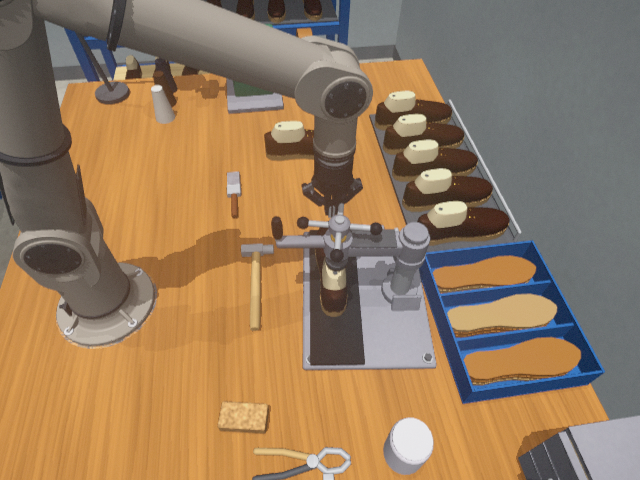

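The view shows the arm still at its stop, with the handle at (277, 227) and the hub at (340, 226). The foot is still about 8 mm above the last. I'll continue.

Request:
{"fn": "arm_command", "kwargs": {
  "plan": [
    {"claw": 1,"tx": 0.0007,"ty": 0.0052,"tz": 0.0003,"ax": 0,"ay": 0,"az": 0},
    {"claw": 1,"tx": 0.0001,"ty": 0.0052,"tz": 0.0003,"ax": 0,"ay": 0,"az": 0},
    {"claw": 1,"tx": -0.0005,"ty": 0.0053,"tz": 0.0003,"ax": 0,"ay": 0,"az": 0},
    {"claw": 1,"tx": -0.001,"ty": 0.0051,"tz": 0.0003,"ax": 0,"ay": 0,"az": 0},
    {"claw": 1,"tx": -0.0015,"ty": 0.005,"tz": 0.0003,"ax": 0,"ay": 0,"az": 0},
    {"claw": 1,"tx": -0.0021,"ty": 0.0048,"tz": 0.0003,"ax": 0,"ay": 0,"az": 0},
    {"claw": 1,"tx": -0.0025,"ty": 0.0046,"tz": 0.0003,"ax": 0,"ay": 0,"az": 0},
    {"claw": 1,"tx": -0.003,"ty": 0.0043,"tz": 0.0003,"ax": 0,"ay": 0,"az": 0},
    {"claw": 1,"tx": -0.0034,"ty": 0.0039,"tz": 0.0003,"ax": 0,"ay": 0,"az": 0},
    {"claw": 1,"tx": -0.0039,"ty": 0.0036,"tz": 0.0003,"ax": 0,"ay": 0,"az": 0}
  ]
}}

```text
clock: 13.3
tcp_pos: [0.6111, -0.024, 0.4368]
orientation: [-2.217, -2.221, -0.001]
contact_force: [-6.0, 3.5, -2.1]
grip_width: 0.0002
gripper_force: 2.6
```

Request:
{"fn": "arm_command", "kwargs": {
  "plan": [
    {"claw": 1,"tx": -0.0041,"ty": 0.0032,"tz": 0.0003,"ax": 0,"ay": 0,"az": 0},
    {"claw": 1,"tx": -0.0045,"ty": 0.0026,"tz": 0.0003,"ax": 0,"ay": 0,"az": 0},
    {"claw": 1,"tx": -0.0048,"ty": 0.0023,"tz": 0.0003,"ax": 0,"ay": 0,"az": 0},
    {"claw": 1,"tx": -0.0049,"ty": 0.0017,"tz": 0.0003,"ax": 0,"ay": 0,"az": 0},
    {"claw": 1,"tx": -0.0051,"ty": 0.0011,"tz": 0.0003,"ax": 0,"ay": 0,"az": 0},
    {"claw": 1,"tx": -0.0052,"ty": 0.0007,"tz": 0.0003,"ax": 0,"ay": 0,"az": 0},
    {"claw": 1,"tx": 0,"ty": 0,"tz": 0,"ax": 0,"ay": 0,"az": 0},
    {"claw": 1,"tx": 0,"ty": 0,"tz": 0,"ax": 0,"ay": 0,"az": 0},
    {"claw": 1,"tx": 0,"ty": 0,"tz": 0,"ax": 0,"ay": 0,"az": 0},
    {"claw": 1,"tx": 0,"ty": 0,"tz": 0,"ax": 0,"ay": 0,"az": 0}
  ]
}}

```text
clock: 14.13
tcp_pos: [0.6234, -0.0526, 0.4356]
orientation: [-2.219, -2.223, -0.004]
contact_force: [-1.0, 5.9, -0.5]
grip_width: -0.0001
gripper_force: 2.5
```

Run:
```python
from h import *
o=r.get_obs(); print(o['contact_force'],o['moment'])
for c in ('scene','side','wrist'):
    T=look(c,c+'5.png')
    for t in ('swing_handle','wheel_hub','foot_face','last_top'): find(t,c,T,n=1)
```

```text
[-0.96344803  5.93231637 -0.48996805] [ 1.18421832  0.23221443 -0.00159843]
scene swing_handle tip_of 0.89 [ 0.442 -0.04   0.283] {}
scene wheel_hub tip_of 0.85 [ 0.58  -0.057  0.277] {}
scene foot_face tip_of 0.57 [ 0.575 -0.058  0.145] {}
scene last_top tip_of 0.85 [ 0.57  -0.055  0.142] {}
side swing_handle tip_of 0.59 [ 0.441 -0.04   0.283] {}
side foot_face tip_of 0.51 [ 0.575 -0.06   0.145] {}
side last_top tip_of 0.9 [ 0.568 -0.053  0.144] {}
wrist wheel_hub tip_of 0.85 [ 0.571 -0.054  0.279] {}
wrist foot_face tip_of 0.58 [ 0.572 -0.053  0.145] {}
```

Request:
{"fn": "arm_command", "kwargs": {
  "plan": [
    {"claw": 1,"tx": -0.0052,"ty": 0.0001,"tz": 0.0003,"ax": 0,"ay": 0,"az": 0},
    {"claw": 1,"tx": -0.0053,"ty": -0.0005,"tz": 0.0003,"ax": 0,"ay": 0,"az": 0},
    {"claw": 1,"tx": -0.0051,"ty": -0.001,"tz": 0.0003,"ax": 0,"ay": 0,"az": 0},
    {"claw": 1,"tx": -0.005,"ty": -0.0015,"tz": 0.0003,"ax": 0,"ay": 0,"az": 0},
    {"claw": 1,"tx": 0,"ty": 0,"tz": 0,"ax": 0,"ay": 0,"az": 0},
    {"claw": 1,"tx": 0,"ty": 0,"tz": 0,"ax": 0,"ay": 0,"az": 0},
    {"claw": 1,"tx": 0,"ty": 0,"tz": 0,"ax": 0,"ay": 0,"az": 0},
    {"claw": 1,"tx": 0,"ty": 0,"tz": 0,"ax": 0,"ay": 0,"az": 0},
    {"claw": 1,"tx": 0,"ty": 0,"tz": 0,"ax": 0,"ay": 0,"az": 0},
    {"claw": 1,"tx": 0,"ty": 0,"tz": 0,"ax": 0,"ay": 0,"az": 0}
  ]
}}

```text
clock: 15.72
tcp_pos: [0.621, -0.0729, 0.4346]
orientation: [2.219, 2.224, 0.006]
contact_force: [1.1, 6.0, -0.1]
grip_width: -0.0001
gripper_force: 2.6
```

Request:
{"fn": "arm_command", "kwargs": {
  "plan": [
    {"claw": 1,"tx": -0.0048,"ty": -0.0021,"tz": 0.0003,"ax": 0,"ay": 0,"az": 0},
    {"claw": 1,"tx": -0.0046,"ty": -0.0025,"tz": 0.0003,"ax": 0,"ay": 0,"az": 0},
    {"claw": 1,"tx": -0.0043,"ty": -0.003,"tz": 0.0003,"ax": 0,"ay": 0,"az": 0},
    {"claw": 1,"tx": 0,"ty": 0,"tz": 0,"ax": 0,"ay": 0,"az": 0},
    {"claw": 1,"tx": 0,"ty": 0,"tz": 0,"ax": 0,"ay": 0,"az": 0},
    {"claw": 1,"tx": 0,"ty": 0,"tz": 0,"ax": 0,"ay": 0,"az": 0},
    {"claw": 1,"tx": 0,"ty": 0,"tz": 0,"ax": 0,"ay": 0,"az": 0},
    {"claw": 1,"tx": 0,"ty": 0,"tz": 0,"ax": 0,"ay": 0,"az": 0},
    {"claw": 1,"tx": 0,"ty": 0,"tz": 0,"ax": 0,"ay": 0,"az": 0},
    {"claw": 1,"tx": 0,"ty": 0,"tz": 0,"ax": 0,"ay": 0,"az": 0}
  ]
}}

```text
clock: 16.55
tcp_pos: [0.614, -0.0863, 0.4342]
orientation: [2.218, 2.223, 0.009]
contact_force: [3.9, 6.6, -0.7]
grip_width: -0.0
gripper_force: 3.0
```

Run:
```python
from h import *
for i in range(3):
    o=r.get_obs(); print(o['tcp_pos'],o['contact_force'],o['moment'])
    c=('scene','side','wrist')[i]
    T=look(c,c+'6.png')
    for t in ('swing_handle','wheel_hub','foot_face','last_top'): find(t,c,T,n=1)
```

```text
[ 0.61396515 -0.08625509  0.43416103] [ 3.8765039   6.57984005 -0.65738924] [ 1.36620381 -0.58832882 -0.0378505 ]
scene swing_handle tip_of 0.87 [ 0.442 -0.041  0.286] {}
scene wheel_hub tip_of 0.79 [ 0.577 -0.06   0.277] {}
scene foot_face tip_of 0.49 [ 0.577 -0.058  0.144] {}
scene last_top tip_of 0.86 [ 0.567 -0.055  0.142] {}
[ 0.61396152 -0.08624998  0.43415423] [3.27264071 6.95197774 0.10783028] [ 1.34898202 -0.57333066 -0.06677225]
side swing_handle tip_of 0.83 [ 0.444 -0.04   0.28 ] {}
side wheel_hub tip_of 0.77 [ 0.573 -0.058  0.275] {}
side foot_face tip_of 0.73 [ 0.572 -0.057  0.149] {}
[ 0.61396406 -0.08626394  0.43416898] [2.90412062 6.93221892 0.5194853 ] [ 1.38047172 -0.61574228 -0.07478999]
wrist wheel_hub tip_of 0.7 [ 0.572 -0.055  0.271] {}
```

The settled push force was 6.0 and 6.1 N, and is now 7.6 N. Touch was therefore at a finger angle of about -15°, so I'll aim to finish at about -108°.

Request:
{"fn": "arm_command", "kwargs": {
  "plan": [
    {"claw": 1,"tx": -0.0039,"ty": -0.0034,"tz": 0.0003,"ax": 0,"ay": 0,"az": 0},
    {"claw": 1,"tx": -0.0036,"ty": -0.0039,"tz": 0.0003,"ax": 0,"ay": 0,"az": 0},
    {"claw": 1,"tx": -0.0032,"ty": -0.0041,"tz": 0.0003,"ax": 0,"ay": 0,"az": 0},
    {"claw": 1,"tx": -0.0026,"ty": -0.0045,"tz": 0.0003,"ax": 0,"ay": 0,"az": 0},
    {"claw": 1,"tx": 0,"ty": 0,"tz": 0,"ax": 0,"ay": 0,"az": 0},
    {"claw": 1,"tx": 0,"ty": 0,"tz": 0,"ax": 0,"ay": 0,"az": 0},
    {"claw": 1,"tx": 0,"ty": 0,"tz": 0,"ax": 0,"ay": 0,"az": 0},
    {"claw": 1,"tx": 0,"ty": 0,"tz": 0,"ax": 0,"ay": 0,"az": 0},
    {"claw": 1,"tx": 0,"ty": 0,"tz": 0,"ax": 0,"ay": 0,"az": 0},
    {"claw": 1,"tx": 0,"ty": 0,"tz": 0,"ax": 0,"ay": 0,"az": 0}
  ]
}}

```text
clock: 18.13
tcp_pos: [0.5987, -0.1003, 0.4338]
orientation: [2.216, 2.22, 0.011]
contact_force: [6.1, 5.2, 2.0]
grip_width: -0.0
gripper_force: 3.0
```

Request:
{"fn": "arm_command", "kwargs": {
  "plan": [
    {"claw": 1,"tx": -0.0023,"ty": -0.0048,"tz": 0.0003,"ax": 0,"ay": 0,"az": 0},
    {"claw": 1,"tx": -0.0017,"ty": -0.0049,"tz": 0.0003,"ax": 0,"ay": 0,"az": 0},
    {"claw": 1,"tx": -0.0011,"ty": -0.0051,"tz": 0.0003,"ax": 0,"ay": 0,"az": 0},
    {"claw": 1,"tx": -0.0007,"ty": -0.0052,"tz": 0.0003,"ax": 0,"ay": 0,"az": 0},
    {"claw": 1,"tx": 0,"ty": 0,"tz": 0,"ax": 0,"ay": 0,"az": 0},
    {"claw": 1,"tx": 0,"ty": 0,"tz": 0,"ax": 0,"ay": 0,"az": 0},
    {"claw": 1,"tx": 0,"ty": 0,"tz": 0,"ax": 0,"ay": 0,"az": 0},
    {"claw": 1,"tx": 0,"ty": 0,"tz": 0,"ax": 0,"ay": 0,"az": 0},
    {"claw": 1,"tx": 0,"ty": 0,"tz": 0,"ax": 0,"ay": 0,"az": 0},
    {"claw": 1,"tx": 0,"ty": 0,"tz": 0,"ax": 0,"ay": 0,"az": 0}
  ]
}}

```text
clock: 18.97
tcp_pos: [0.5795, -0.1068, 0.4329]
orientation: [2.215, 2.217, 0.013]
contact_force: [9.8, 3.6, -1.5]
grip_width: 0.0002
gripper_force: 4.2
```

Request:
{"fn": "arm_command", "kwargs": {
  "plan": [
    {"claw": 1,"tx": -0.0001,"ty": -0.0052,"tz": 0.0003,"ax": 0,"ay": 0,"az": 0},
    {"claw": 1,"tx": 0.0005,"ty": -0.0053,"tz": 0.0003,"ax": 0,"ay": 0,"az": 0},
    {"claw": 1,"tx": 0.001,"ty": -0.0051,"tz": 0.0003,"ax": 0,"ay": 0,"az": 0},
    {"claw": 1,"tx": 0.0015,"ty": -0.005,"tz": 0.0003,"ax": 0,"ay": 0,"az": 0},
    {"claw": 1,"tx": 0.001,"ty": -0.0025,"tz": 0,"ax": 0,"ay": 0,"az": 0},
    {"claw": 1,"tx": 0,"ty": 0,"tz": 0,"ax": 0,"ay": 0,"az": 0},
    {"claw": 1,"tx": 0,"ty": 0,"tz": 0,"ax": 0,"ay": 0,"az": 0},
    {"claw": 1,"tx": 0,"ty": 0,"tz": 0,"ax": 0,"ay": 0,"az": 0},
    {"claw": 1,"tx": 0,"ty": 0,"tz": 0,"ax": 0,"ay": 0,"az": 0},
    {"claw": 1,"tx": 0,"ty": 0,"tz": 0,"ax": 0,"ay": 0,"az": 0}
  ]
}}

```text
clock: 19.8
tcp_pos: [0.5565, -0.1049, 0.4318]
orientation: [2.215, 2.213, 0.01]
contact_force: [10.5, -2.4, -2.3]
grip_width: 0.0
gripper_force: 4.8
```

Run:
```python
from h import *
for i in range(3):
    o=r.get_obs(); print(o['tcp_pos'],o['contact_force'],o['moment'])
    c=('scene','side','wrist')[i]
    T=look(c,c+'7.png')
    for t in ('swing_handle','wheel_hub','foot_face','last_top'): find(t,c,T,n=1)
```

```text
[ 0.55649481 -0.10491994  0.43181302] [10.50989471 -2.38565799 -2.29933914] [-0.44416559 -2.2575124  -0.03909572]
scene foot_face tip_of 0.64 [ 0.579 -0.058  0.142] {}
scene last_top tip_of 0.76 [ 0.568 -0.055  0.143] {}
[ 0.55650164 -0.10491531  0.43183225] [10.68687394 -2.40988268 -1.28588616] [-0.48551488 -2.21154035 -0.01797888]
side swing_handle tip_of 0.56 [ 0.445 -0.041  0.283] {}
side foot_face tip_of 0.8 [ 0.574 -0.058  0.147] {}
side last_top tip_of 0.67 [ 0.568 -0.054  0.145] {}
[ 0.55651337 -0.10493097  0.43183811] [11.48631782 -1.75590916 -2.45854305] [-0.47351299 -2.20776557 -0.02260007]
wrist wheel_hub tip_of 0.69 [ 0.568 -0.057  0.273] {}
```

View pics/side7.png

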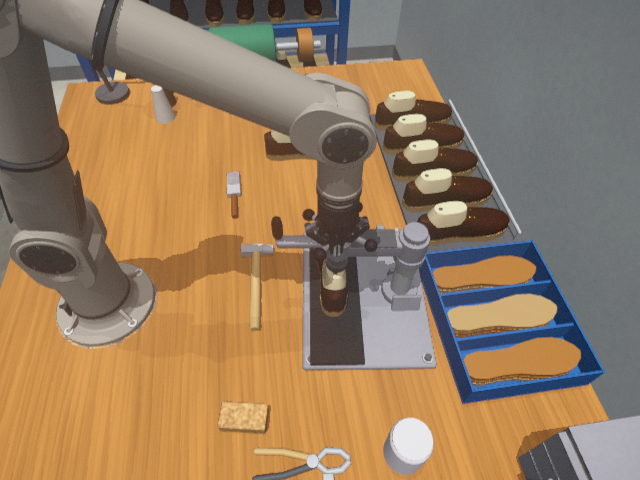

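The foot is on the last and the arm is still at its stop (handle at (277, 228)). The push is 11 N, about 0.56 N m, which puts the wheel about a quarter turn past touch. I'll back away from the wheel arm and rise clear.

Request:
{"fn": "arm_command", "kwargs": {
  "plan": [
    {"claw": 1,"tx": -0.001,"ty": 0.005,"tz": 0,"ax": 0,"ay": 0,"az": 0},
    {"claw": 1,"tx": -0.001,"ty": 0.006,"tz": 0,"ax": 0,"ay": 0,"az": 0},
    {"claw": 1,"tx": 0,"ty": 0.006,"tz": 0,"ax": 0,"ay": 0,"az": 0},
    {"claw": 1,"tx": 0,"ty": 0.003,"tz": 0,"ax": 0,"ay": 0,"az": 0},
    {"claw": 1,"tx": 0,"ty": 0,"tz": 0,"ax": 0,"ay": 0,"az": 0},
    {"claw": 1,"tx": 0,"ty": 0,"tz": -0.02,"ax": 0,"ay": 0,"az": 0},
    {"claw": 1,"tx": 0,"ty": 0,"tz": -0.03,"ax": 0,"ay": 0,"az": 0},
    {"claw": 1,"tx": 0,"ty": 0,"tz": -0.03,"ax": 0,"ay": 0,"az": 0},
    {"claw": 1,"tx": 0,"ty": 0,"tz": -0.03,"ax": 0,"ay": 0,"az": 0},
    {"claw": 1,"tx": -0.02,"ty": 0,"tz": 0,"ax": 0,"ay": 0,"az": 0}
  ]
}}

```text
clock: 21.38
tcp_pos: [0.5749, -0.122, 0.5461]
orientation: [2.21, 2.224, 0.013]
contact_force: [0.9, 0.6, 1.4]
grip_width: -0.0002
gripper_force: 0.0
```

Request:
{"fn": "arm_command", "kwargs": {
  "plan": [
    {"claw": 1,"tx": -0.03,"ty": -0.01,"tz": 0,"ax": 0,"ay": 0,"az": 0},
    {"claw": 1,"tx": -0.03,"ty": -0.01,"tz": 0,"ax": 0,"ay": 0,"az": 0},
    {"claw": 1,"tx": -0.03,"ty": -0.01,"tz": 0,"ax": 0,"ay": 0,"az": 0},
    {"claw": 1,"tx": 0,"ty": 0,"tz": 0,"ax": 0,"ay": 0,"az": 0},
    {"claw": 1,"tx": 0,"ty": 0,"tz": 0,"ax": 0,"ay": 0,"az": 0},
    {"claw": 1,"tx": 0,"ty": 0,"tz": 0,"ax": 0,"ay": 0,"az": 0},
    {"claw": 1,"tx": 0,"ty": 0,"tz": 0,"ax": 0,"ay": 0,"az": 0},
    {"claw": 1,"tx": 0,"ty": 0,"tz": 0,"ax": 0,"ay": 0,"az": 0},
    {"claw": 1,"tx": 0,"ty": 0,"tz": 0,"ax": 0,"ay": 0,"az": 0},
    {"claw": 1,"tx": 0,"ty": 0,"tz": 0,"ax": 0,"ay": 0,"az": 0}
  ]
}}

```text
clock: 22.22
tcp_pos: [0.544, -0.215, 0.5393]
orientation: [-2.22, -2.223, -0.0]
contact_force: [0.2, -0.5, 0.5]
grip_width: -0.0002
gripper_force: 0.0
```

Run:
```python
from h import *
for c in ('scene','side','wrist'):
    T=look(c,c+'8.png')
    for t in ('swing_handle','wheel_hub','foot_face','last_top'): find(t,c,T,n=1)
```

```text
scene swing_handle tip_of 0.64 [ 0.446 -0.04   0.281] {}
scene wheel_hub tip_of 0.62 [ 0.578 -0.059  0.272] {}
scene foot_face tip_of 0.58 [ 0.576 -0.057  0.144] {}
scene last_top tip_of 0.81 [ 0.567 -0.053  0.14 ] {}
side swing_handle tip_of 0.56 [ 0.446 -0.04   0.28 ] {}
side foot_face tip_of 0.4 [ 0.575 -0.058  0.147] {}
side last_top tip_of 0.66 [ 0.569 -0.053  0.143] {}
```

View pics/side8.png

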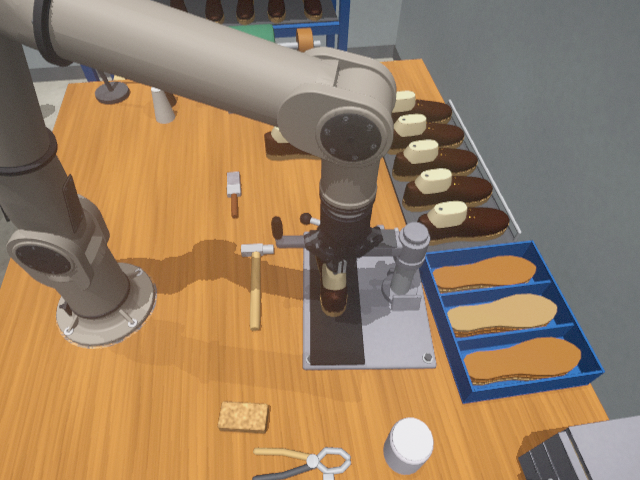

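The view shows the arm at its stop and the wheel where it was left (knob at (306, 219)). The shoe hasn't moved and the robot is clear.

```bash
python3 -c "
from bench import r
print(r.hand_in())"
```

```text
the job is handed in; nothing more can be done
None
```

The job is handed in: the press arm is against its stop over the shoe, and the star wheel is turned about a quarter turn past first touch. The robot ended clear of everything, at about 22 s on its clock; no verdict was returned.

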